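Sort checked patient monitors into charger and reject nest

ROBOT

A 7-joint arm with a two-finger parallel gripper is mounted at the origin on the work surface. World frame = base frame: x ahead of the robot, y to its left, z up, the work surface at z = 0. Lengths are in m, angles in rad, forces in N, time in s.
With the tool pointing down it reaches from about 0.425 to 0.875 m from the base axis. Payload 4.7 kg.
Tool frame: the origin (TCP) lies midway between the tips of the shut fingers; the grasp point (between the pads) lies 19 mm behind it; x points along the fingers, z is the direction in which the jaws open and shut, and the axes are right-handed (so a half turn about x gives the same grasp; the last joint's range is limited). The gripper opens to 87 mm and grips with 3 to 60 N. Pads are 19 mm wide; open, the fingers measure 117 mm over their backs; the gripper's body (75 mm by 190 mm) begins 51 mm behind the grasp point.
Start: joints at [1.27, 0.321, -0.07, 1.45, 0.023, 1.371, -0.057], TCP at [0.201, -0.618, 0.223] pointing down, gripper open.
Joint ranges: [-2.86, 2.86], [-0.3, 2.09], [-1.38, 1.24], [0.06, 2.45], [-1.56, 4.7], [0.09, 2.05], [-2.69, 2.69]. Speed limits (rad/s): [2.57, 2.57, 3.14, 3.14, 3.14, 3.14, 3.14].

INTERFACE

Orientations are given as a rotation vector (axis times angle).
In Python, from bench import ctrl gives the robot as it stands.
- The arm moves only by the shell command python3 -m pendant 'ROWS' [OPENING] [FORCE]. ROWS is JSON, a list of rows, each an object with "travel": the shift along the tool's x, y, z in m, a list of three; "twist": the turn about the tool's x in rad. In form: [{"travel": [x, y, z], "twist": twist}, ...]. A call has 1 to 10 rows; each row is the pose to reach, as a shift and turn from the pose measured when the call began, along the tool's axes at that moment; what a row does not reach only later rows make up. A row lasts 1/8 s, in which the tool goes at most 62.5 mm and 10.7 degrees, less where a joint would pass 70% of its speed; a pose out of reach is approached as far as the arm can. A call with a gripper value outside its range is refused whole. OPENING is the opening, from -1 (shut) to 1 (fully open), so that 0 is half open, set as the call begins (- or left out, the last holds). The fingers move at their own pace and stop on an object; FORCE is the grip in N (left out, the last holds). Time passes only in rows, so rows that repeat a pose let the fingers close. It gives the time, the measured TCP pose, the force and the opening at its end, in the units of the state.
- ctrl.get_state(): the state, without advancing time (a new reading comes with each control period).
- ctrl.get_image(name): name is "scene" or "top" or "wrist"; returns the picture (400x640x3 uint8, red, green, blue); there is no depth.
- ctrl.camera_model(name): a dict with "K" (3x3 intrinsics, pixels), "rvec" (rotation vector, rad) and "tvec" (3), from world to camera coordinates, as OpenCV has them; the wrist camera has in their place "T_tool_cam" (4x4, takes a point from camera to tool coordinates, whose origin is the TCP and whose axes are the tool frame's). Camera axes: x right, y down, z forward; pixel columns grow to the right and rows downward; lengths in m; the calibration is good to about 2 mm. A picture is of the moment at which its call begins: read the wrist's pose just before it. camera_model takes no time and is no camera call.
- ctrl.close_job(): hands the job in, once; it reports no verdict.
The state is a dict: "time": time; "joint_positions": joint angles; "qd": joint speeds; "joint_torque": joint torques, N m; "position": TCP position; "tool_rot": TCP orientation; "ft_force": force on the tool from outside, world axes, zero at the start; "torque": the same for the moment, N m; "grip_width": opening from 0.0 (shut) to 1.0 (fully open).
Only numpy, scipy, OpenCV 4.12 (cv2) and the standard library are available. Lean on these libraries where they do the work, as an engineer would, in place of code of your own. Each camera call takes 0.05 s, during which the arm holds its last target.

TASK

Sort the two tagged handheld monitors by the shape of their tag. Set the one with the round tag in the sloping charging stand, screen up and foot end (brass contacts) down, squarely on the slope and fully home against the bottom lip; set the one with the bar tag flat in the aluminium reject nest, screen up, down inside its corner guides. Put them down gently, and leave the untagged monitor and everything else on the desk where it is.

Things in the scene. Friction and masses are not known exactly. Their poses are not given: they have to be found in the camera images.
- unit_round: White handheld monitor, box 140 x 54 x 40 mm (x, y, z), 0.25-0.4 kg: black screen on the head (+x) half of its face, black band and brass contacts at the foot (-x) end. A flat ROUND blue tag, 36 mm, on the foot half (passed). Origin: centre of the underside; x foot to head, z out of the face. Starts flat on the desk, face up, head away from the robot (yaw within 0.4 rad).
- unit_bar: White handheld monitor, box 140 x 54 x 40 mm (x, y, z), 0.25-0.4 kg: black screen on the head (+x) half of its face, black band and brass contacts at the foot (-x) end. A flat BAR-shaped blue tag, 48 x 12 mm, lies across the foot half (failed). Origin: centre of the underside; x foot to head, z out of the face. Starts flat on the desk, face up, head away from the robot (yaw within 0.4 rad).
- unit_plain: White handheld monitor, box 140 x 54 x 40 mm (x, y, z), 0.25-0.4 kg: black screen on the head (+x) half of its face, black band and brass contacts at the foot (-x) end. NO tag (not yet checked): leave it alone. Origin: centre of the underside; x foot to head, z out of the face. Starts flat on the desk, face up, head away from the robot (yaw within 0.4 rad).
- unit_round_foot (a point): Middle of the lower edge of the round-tagged unit's foot end: 70 mm from its origin towards the foot (-x), on the underside.
- stand: Grey charging stand fixed to the desk: base 135 x 96 mm and a plate 80 mm wide sloping 30 degrees, rising away from its front (-x, facing roughly the robot, yaw within 0.25 rad), top 108 mm high. Origin: centre of the base's underside, z up.
- seat: Sloping seat of the stand. Origin on the plate's surface, mid-width, at the foot of the bottom lip, 32 mm above the desk, 60 mm in front of the stand's origin. x runs up the slope (30 degrees above level), y across, z out of the plate. A seated unit has its foot against the lip, underside on the plate, its x along this x. Friction may hold a unit on the slope: it may not slide home by itself.
- seat_cheeks (a point): Point on the sloping plate midway between the seat's two side cheeks, 19 mm up-slope from the seat's origin. The cheeks flank only the lowest 38 mm, 17 mm high, 62 mm apart inside (4 mm clearance each side of a unit); above them the sides are open for fingers. The lip is 16 mm high, the plate reaches 150 mm up-slope.
- nest: Flat aluminium reject nest fixed to the desk: base 176 x 88 x 8 mm, four corner guides and end walls, tops 25 mm above the desk. Pocket 148 x 62 mm (4 mm clearance all round a unit), floor 8 mm above the desk; the long sides are open over the middle 88 mm, for fingers. Origin: centre of the underside; x along the length, z up; yaw within 0.25 rad.
- mouse: Black computer mouse, 105 x 60 x 31 mm, loose bystander; origin at the centre of its underside.
- mug: White mug, 80 mm across, 92 mm high, loose bystander; origin at the centre of its underside.
- stapler: Black stapler, 135 mm long, 45 mm high, loose bystander; origin at the centre of its underside.
- torch: Steel pen torch with a black clip, 120 mm long, 22 mm thick, lying, loose bystander; origin at the centre of its underside.

How it is judged:
At the end, for the whole second after the job is handed in: Round-tagged unit in the stand, foot down: foot edge within 7 mm of lip and mid-width, 5 mm of plate; square within 4 deg, along it within 5. Bar-tagged unit face up in the nest, on its floor, within 7 mm of centre, 4 deg of level. Both released, at rest; untagged unit within 20 mm of its start (x of unit_round_foot in the frame of seat between -0.005 and 0.007 m and y of unit_round_foot in the frame of seat between -0.007 and 0.007 m and z of unit_round_foot in the frame of seat between -0.005 and 0.005 m and angle between the z axis of unit_round and the z axis of seat, either way round below 0.07 rad and angle between the x axis of unit_round and the x axis of seat, either way round below 0.09 rad and x of unit_bar in the frame of nest between -0.007 and 0.007 m and y of unit_bar in the frame of nest between -0.007 and 0.007 m and z of unit_bar in the frame of nest between 0.003 and 0.012 m and angle between unit_bar's own z axis and vertical below 0.07 rad and angle between the x axis of unit_bar and the x axis of nest, either way round below 0.12 rad and linear speed of each of unit_round, unit_bar below 0.02 m/s and angular speed of each of unit_round, unit_bar below 0.1 rad/s and distance of unit_plain from where it was at the start of the episode below 0.02 m); the robot touches nothing.
It fails at once if a bystander on the desk is pushed more than 30 mm from its place (distance of any of mouse, mug, stapler, torch from where it was at the start of the episode above 0.03 m).
It fails at once if the untagged unit is moved more than 20 mm (distance of unit_plain from where it was at the start of the episode above 0.02 m).
It fails at once if a unit is dropped (moves faster than 0.5 m/s with no finger on it) ((linear speed of unit_round above 0.5 m/s and contact force between the fingers and unit_round below 0.05 N) or (linear speed of unit_bar above 0.5 m/s and contact force between the fingers and unit_bar below 0.05 N)).
It also fails if it takes over 56 s, if anything falls off the work surface, if the arm or the gripper's body presses on something with over 40 N, if the wrist force passes 120 N, or if a joint passes its speed limit or range.

## Working session

There is one attempt and no reset: what is moved stays moved. The work goes in short steps, Python scripts to look and compute and a shell command to move; the robot and the scene stay as the last step left them, time stands still between calls to the robot, and variables do not carry over. Pictures are saved under pics/ and viewed, and the job is handed in when it is done.

```bash
ls; mkdir -p pics
python3 - <<'E'
from bench import ctrl
import cv2,json
s=ctrl.get_state()
for k,v in s.items(): print(k,v)
for n in("scene","top","wrist"):
    im=ctrl.get_image(n); cv2.imwrite(f"pics/{n}0.png",im[:,:,::-1])
    print(n,ctrl.camera_model(n))
E
```

```text
pics
time 0.0
joint_positions [ 1.27011627  0.32180917 -0.07008621  1.45170123  0.02259053  1.37079572
 -0.05688429]
qd [ 0.00096201 -0.00039938 -0.0001455   0.00058119 -0.00316303 -0.00044763
  0.00201445]
joint_torque [ 3.37410893e-04 -4.91288531e+01 -4.03884351e-01 -3.12524879e+01
 -6.39935397e-02  4.38676192e-02  1.80741063e-04]
position [ 0.20102548 -0.61753746  0.22145734]
tool_rot [ 0.97533282  1.34349998 -0.97357868]
ft_force [ 0.48757335 -0.67844185 -0.249519  ]
torque [-0.037566   -0.01727331  0.00290424]
grip_width 0.9992703674666995
scene {'K': array([[431.3722759 ,   0.        , 307.6170029 ],
       [  0.        , 431.3722759 , 193.83717232],
       [  0.        ,   0.        ,   1.        ]]), 'rvec': array([ 1.5156321 ,  2.24272123, -0.7354803 ]), 'tvec': array([ 0.18466474, -0.38002853,  1.55553352])}
top {'K': array([[474.60793031,   0.        , 319.72861066],
       [  0.        , 474.60793031, 196.89476041],
       [  0.        ,   0.        ,   1.        ]]), 'rvec': array([ 2.13193341, -2.14237419,  0.17659183]), 'tvec': array([0.00668154, 0.54483641, 1.14631198])}
wrist {'K': array([[278.96140095,   0.        , 318.07788076],
       [  0.        , 278.96140095, 194.87871885],
       [  0.        ,   0.        ,   1.        ]]), 'T_tool_cam': array([[-3.80930363e-04, -2.84400793e-01,  9.58705400e-01,
        -1.62183141e-01],
       [-3.13580638e-04, -9.58705388e-01, -2.84400915e-01,
         7.83796012e-02],
       [ 9.99999878e-01, -4.08968395e-04,  2.76017409e-04,
        -1.51802272e-04],
       [ 0.00000000e+00,  0.00000000e+00,  0.00000000e+00,
         1.00000000e+00]])}
```

View pics/top0.png

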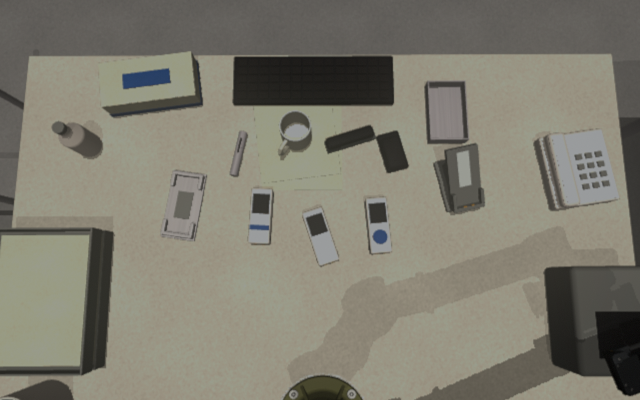

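View pics/scene0.png

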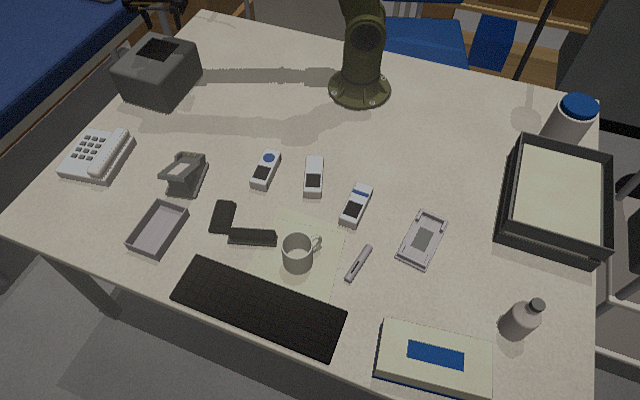

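View pics/wrist0.png

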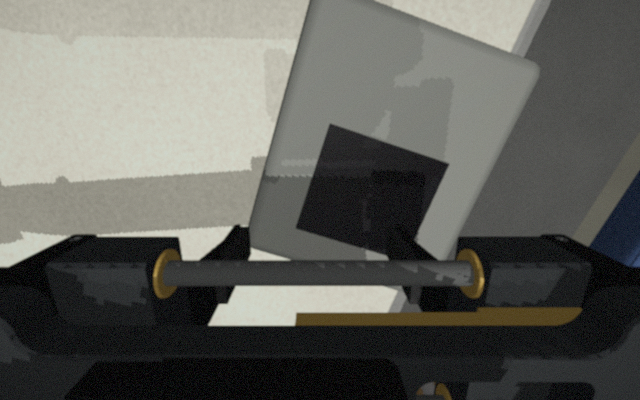

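The top view shows the bar unit at about (260,215), the plain unit at (320,236), the round unit at (378,224), the nest at (184,205) and the stand at (460,177). I'll enlarge the units and fixtures next.

```bash
cat > h.py <<'E'
import numpy as np,cv2
from scipy.spatial.transform import Rotation as R
from bench import ctrl
def ray(name,px,z,tool=None):
    m=ctrl.camera_model(name); px=np.atleast_2d(np.array(px,float))
    d=np.c_[px,np.ones(len(px))]@np.linalg.inv(m['K']).T
    if name=='wrist':
        T=m['T_tool_cam']; p,r=tool; Rt=R.from_rotvec(r).as_matrix()
        d=d@(Rt@T[:3,:3]).T; c=Rt@T[:3,3]+p
    else:
        Rm=R.from_rotvec(m['rvec']).as_matrix(); c=-Rm.T@m['tvec']; d=d@Rm
    z=np.broadcast_to(np.asarray(z,float),(len(px),))
    return c+d*((z-c[2])/d[:,2])[:,None]
E
python3 - <<'E'
from h import *
s=ctrl.get_state(); print(R.from_rotvec(s['tool_rot']).as_matrix().round(3))
im=cv2.imread('pics/top0.png')
a=cv2.resize(im[175:275,230:410],None,fx=4.4,fy=4.4,interpolation=cv2.INTER_CUBIC);cv2.imwrite('pics/a.png',a)
b=cv2.resize(im[130:225,420:500],None,fx=6,fy=6,interpolation=cv2.INTER_CUBIC)
c=cv2.resize(im[155:250,150:220],None,fx=6,fy=6,interpolation=cv2.INTER_CUBIC)[:570]
cv2.imwrite('pics/b.png',np.hstack([b,c])[:, :800])
print(b.shape)
hsv=cv2.cvtColor(im,cv2.COLOR_BGR2HSV)
m=cv2.inRange(hsv,(100,90,50),(130,255,255))
n,l,st,ce=cv2.connectedComponentsWithStats(m)
for i in range(1,n):
  if st[i,4]>20: print('blue',st[i],ce[i],ray('top',ce[i],.04)[0].round(4))
m=(im.max(2)<60).astype(np.uint8)
n,l,st,ce=cv2.connectedComponentsWithStats(m)
for i in range(1,n):
  if 150<st[i,4]<3000: print('dark',st[i],ce[i],ray('top',ce[i],.04)[0].round(4))
E
```

```text
[[-0.001  0.951  0.31 ]
 [ 0.001  0.31  -0.951]
 [-1.    -0.    -0.001]]
(570, 480, 3)
blue [123  69  47  19 640] [145.8171875  78.2046875] [0.8636 0.459  0.04  ]
blue [250 225  19   5  64] [258.78125 227.03125] [0.4702 0.1563 0.04  ]
blue [374 230  13  13 138] [379.83333333 236.23188406] [ 0.4458 -0.1449  0.04  ]
dark [111  58  91  58 408] [172.54411765  96.64460784] [0.8124 0.3866 0.04  ]
dark [ 620  118   20  149 1720] [632.71744186 174.03837209] [ 0.6007 -0.7917  0.04  ]
dark [325 126  49  27 676] [349.27071006 138.60946746] [ 0.6971 -0.0727  0.04  ]
dark [377 131  31  41 823] [391.96840826 151.37788578] [ 0.6628 -0.1815  0.04  ]
dark [441 156  13  55 198] [447.34343434 182.74747475] [ 0.5804 -0.3193  0.04  ]
dark [253 195  16  18 261] [260.70114943 203.28735632] [0.53   0.1524 0.04  ]
dark [370 203  16  19 264] [377.29545455 212.4280303 ] [ 0.5055 -0.14    0.04  ]
dark [307 214  20  21 265] [316.37735849 224.0754717 ] [0.4769 0.0127 0.04  ]
dark [  82  229   31  146 2841] [ 97.26117564 301.95529743] [0.2896 0.5456 0.04  ]
dark [  0 370  80   4 313] [ 40.08306709 371.52396166] [0.1288 0.6697 0.04  ]
dark [299 385  47  15 416] [322.35817308 394.29567308] [0.074  0.0002 0.04  ]
```

View pics/a.png

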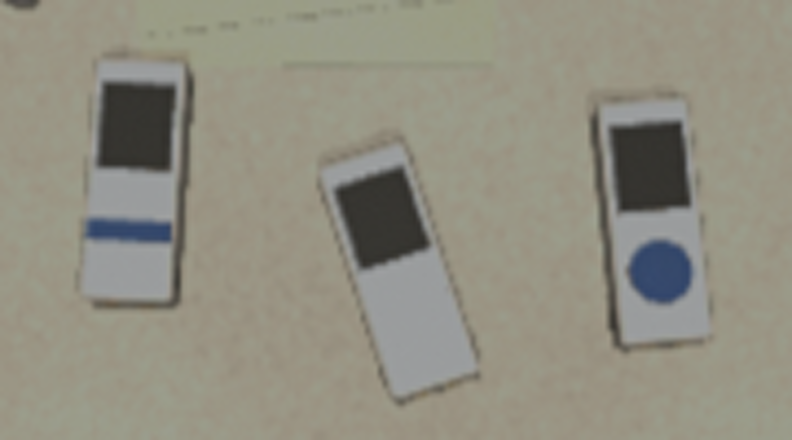

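View pics/b.png

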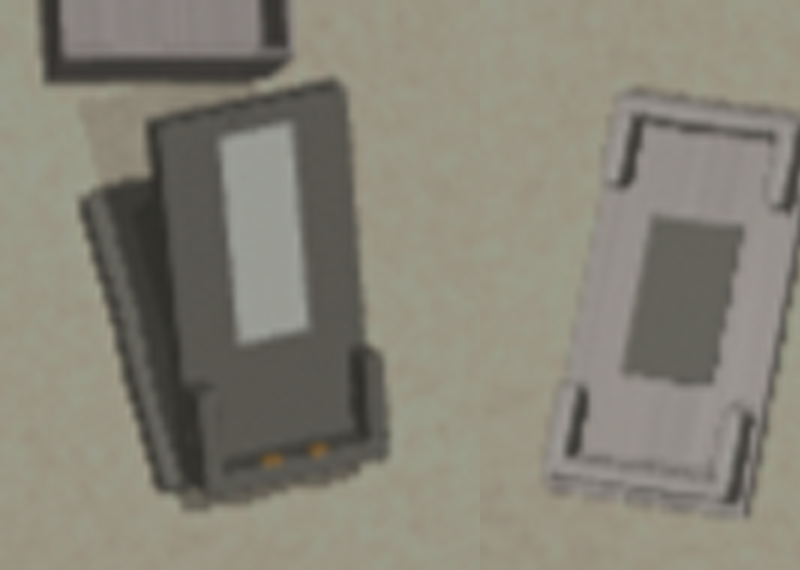

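Run:
```python
from h import *
def un(p,f,o): return (np.array(p,float)+.5)/f-.5+np.array(o)
def rep(n,p,z):
    P=ray('top',p,z); c=P.mean(0); d=(P[0]+P[1]-P[2]-P[3])
    print(n,c.round(4),'yaw',np.arctan2(d[1],d[0]).round(4),'len',(np.linalg.norm(d)/2).round(4),'w',(np.linalg.norm(P[0]+P[3]-P[1]-P[2])/2).round(4)); return P
rep('bar',un([(98,58),(189,62),(176,303),(82,297)],4.4,(230,175)),.04)
rep('round',un([(600,102),(686,97),(709,338),(622,347)],4.4,(230,175)),.04)
rep('plain',un([(322,168),(401,140),(479,374),(402,401)],4.4,(230,175)),.04)
# nest: guide-top outer corners z=.025
f=6;o=(150-80,155)
rep('nestpatch',un([(653,215),(745,225),(715,384),(624,376)],6,o),.008)
rep('nest',un([(622,88),(805,113),(742,496),(550,480)],6,o),.025)
# plate stripe and plate top corners
o=(420,130)
print(ray('top',un([(148,122),(340,80)],6,o),.107).round(4))
P=ray('top',un([(219,138),(295,124),(310,328),(237,344)],6,o),[.095,.095,.055,.055]);print(P.round(4))
print('lip contacts',ray('top',un([(272,461),(319,450)],6,o),.034).round(4))
# cheeks top/lip outer
```

```text
bar [0.4997 0.1522 0.04  ] yaw -0.0447 len 0.1376 w 0.0527
round [ 0.4749 -0.1418  0.04  ] yaw 0.0671 len 0.1387 w 0.0493
plain [0.4473 0.0021 0.04  ] yaw 0.321 len 0.1392 w 0.0467
nestpatch [0.5326 0.3551 0.008 ] yaw -0.1399 len 0.0702 w 0.0397
nest [0.5333 0.3521 0.025 ] yaw -0.1297 len 0.1674 w 0.0803
[[ 0.6482 -0.2973  0.107 ]
 [ 0.6653 -0.3756  0.107 ]]
[[ 0.6445 -0.3291  0.095 ]
 [ 0.6503 -0.3603  0.095 ]
 [ 0.5734 -0.3747  0.055 ]
 [ 0.5667 -0.344   0.055 ]]
lip contacts [[ 0.5205 -0.3624  0.034 ]
 [ 0.5251 -0.3824  0.034 ]]
```

```bash
python3 -m pendant '[{"travel":[0,0.047,-0.04],"twist":0.03},{"travel":[0,0.095,-0.08],"twist":0.06},{"travel":[0,0.142,-0.12],"twist":0.09},{"travel":[0,0.19,-0.16],"twist":0.12},{"travel":[0,0.237,-0.2],"twist":0.15},{"travel":[0,0.284,-0.24],"twist":0.18},{"travel":[0,0.332,-0.28],"twist":0.21},{"travel":[0,0.38,-0.32],"twist":0.248},{"travel":[0,0.427,-0.361],"twist":0.248},{"travel":[0,0.427,-0.361],"twist":0.248}]' 1
python3 - <<'E'
from h import *
s=ctrl.get_state(); print(s['time'],s['position'],s['tool_rot'],s['qd'])
im=ctrl.get_image('wrist')[:,:,::-1]; cv2.imwrite('pics/w1.png',im)
E
```

```text
time: 1.4
position: [0.4974, -0.1359, 0.2223]
tool_rot: [1.155, 1.247, -1.15]
ft_force: [-0.4, -0.4, 0.1]
grip_width: 1.001
1.4 [ 0.49741958 -0.13590394  0.22228844] [ 1.15502284  1.24696556 -1.1498466 ] [ 0.05131702 -0.00847482  0.09576159  0.01541978  0.05112607  0.01392771
  0.03385951]
```

View pics/w1.png

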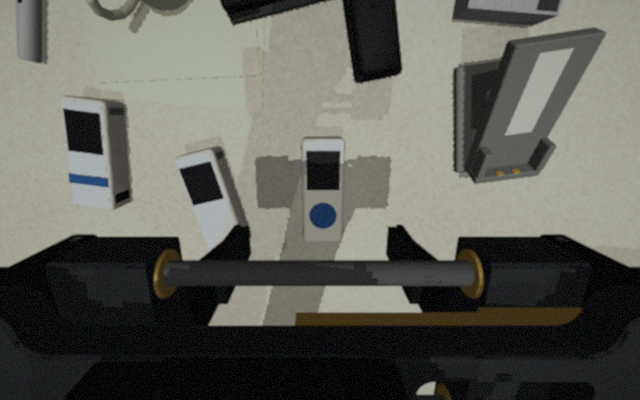

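The wrist view shows the round unit between about (303,138) and (344,240) with its tag at (323,215). The stand is at the right, with its contacts near (508,172).

```bash
cat > w1.py <<'E'
from h import *
T=(np.array([ 0.49741958,-0.13590394,0.22228844]),np.array([ 1.15502284,1.24696556,-1.1498466 ]))
im=cv2.imread('pics/w1.png')
print('tooly yaw',np.arctan2(*R.from_rotvec(T[1]).as_matrix()[[1,0],1]))
hsv=cv2.cvtColor(im,cv2.COLOR_BGR2HSV)
m=cv2.inRange(hsv,(100,90,40),(130,255,255))
n,l,st,ce=cv2.connectedComponentsWithStats(m)
for i in range(1,n):
  if st[i,4]>60: print('blue',st[i],ce[i],ray('wrist',ce[i],.04,T)[0].round(4))
m=(im.max(2)<50).astype(np.uint8)
n,l,st,ce=cv2.connectedComponentsWithStats(m)
for i in range(1,n):
  if 300<st[i,4]<3000: print('dark',st[i],ce[i],ray('wrist',ce[i],.04,T)[0].round(4))
a=cv2.resize(im[110:260,270:380],None,fx=4,fy=4,interpolation=cv2.INTER_CUBIC)
b=cv2.resize(im[20:190,450:610],None,fx=3,fy=3,interpolation=cv2.INTER_CUBIC)
h=np.zeros((600,800,3),np.uint8);h[:,:320]=a[:,60:380];h[:510,320:]=b;cv2.imwrite('pics/w1z.png',h)
E
python3 w1.py
```

```text
tooly yaw 0.07731104601101904
blue [ 69 174  39  13 297] [ 88.05050505 179.8989899 ] [0.4708 0.1561 0.04  ]
blue [310 204  26  24 486] [322.52263374 215.33950617] [ 0.4462 -0.145   0.04  ]
dark [ 221    0  104   24 1289] [259.80993018   7.55391777] [ 0.6783 -0.0583  0.04  ]
dark [ 464   43   51  138 2136] [483.71769663 107.20926966] [ 0.5962 -0.3229  0.04  ]
dark [  65  110   37   44 1295] [ 83.15907336 131.42162162] [0.5315 0.1526 0.04  ]
dark [ 307  152   32   37 1159] [322.72735116 169.88352028] [ 0.5068 -0.1403  0.04  ]
dark [ 181  163   41   41 1087] [201.02391904 183.03955842] [0.4778 0.0129 0.04  ]
```

View pics/w1z.png

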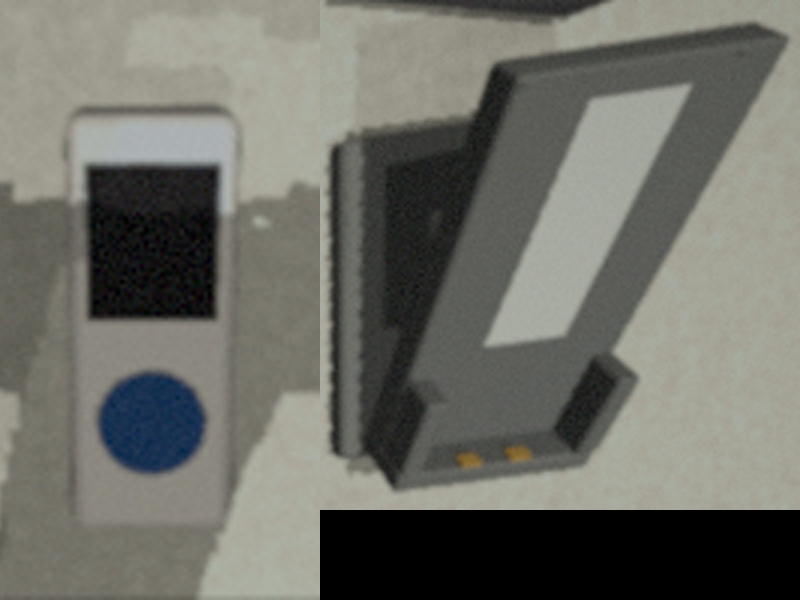

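```bash
python3 -m pendant '[{"travel":[0.05,-0.003,0.005],"twist":0},{"travel":[0.1,-0.003,0.005],"twist":0},{"travel":[0.15,-0.003,0.005],"twist":0},{"travel":[0.19,-0.003,0.005],"twist":0},{"travel":[0.21,-0.003,0.005],"twist":0},{"travel":[0.216,-0.003,0.005],"twist":0},{"travel":[0.216,-0.003,0.005],"twist":0}]' 1
python3 -m pendant '[{"travel":[0,0,0],"twist":0},{"travel":[0,0,0],"twist":0},{"travel":[0,0,0],"twist":0},{"travel":[0,0,0],"twist":0},{"travel":[0,0,0],"twist":0}]' -1 20
python3 - <<'E'
from h import *
s=ctrl.get_state(); print(s['position'],s['tool_rot'],s['ft_force'],s['grip_width']*87)
im=ctrl.get_image('wrist')[:,:,::-1]; cv2.imwrite('pics/w2.png',im)
E
```

```text
time: 2.33
position: [0.493, -0.1455, 0.0062]
tool_rot: [1.157, 1.244, -1.157]
ft_force: [-0.0, 0.7, 0.3]
grip_width: 1.005
time: 2.95
position: [0.4934, -0.1443, 0.0066]
tool_rot: [1.158, 1.244, -1.155]
ft_force: [-0.9, 4.5, 4.8]
grip_width: 0.619
[ 0.49341067 -0.14433847  0.00662257] [ 1.15813197  1.24427689 -1.15549551] [-0.92751586  4.50040247  4.7857008 ] 53.88209004009238
```

View pics/w2.png

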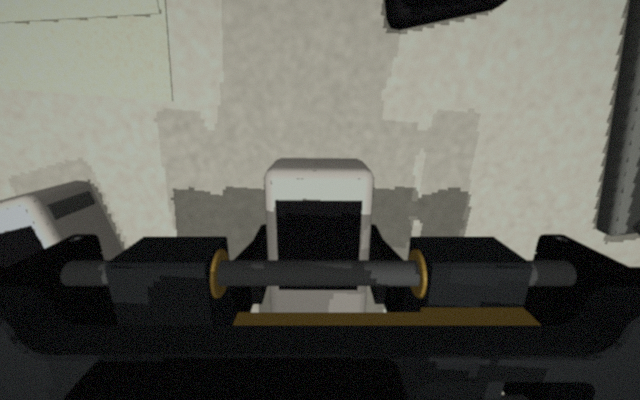

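```bash
cat > tri.py <<'E'
from h import *
T=(np.array([ 0.49741958,-0.13590394,0.22228844]),np.array([ 1.15502284,1.24696556,-1.1498466 ]))
tp=(np.array([(219,138),(295,124),(310,328),(237,344),(272,461),(319,450)],float)+.5)/6-.5+[420,130]
wp=(np.array([(590,99),(692,85),(567,335),(485,347),(470,461),(518,454)],float)-[320,0]+.5)/3-.5+[450,20]
m=ctrl.camera_model('top'); P1=m['K']@np.c_[R.from_rotvec(m['rvec']).as_matrix(),m['tvec']]
w=ctrl.camera_model('wrist'); M=np.eye(4);M[:3,:3]=R.from_rotvec(T[1]).as_matrix();M[:3,3]=T[0]
P2=w['K']@np.linalg.inv(M@w['T_tool_cam'])[:3]
X=cv2.triangulatePoints(P1,P2,tp.T,wp.T); X=(X[:3]/X[3]).T
print(X.round(4))
def pj(P,X):
    q=np.c_[X,np.ones(len(X))]@P.T; return q[:,:2]/q[:,2:]
print((pj(P1,X)-tp).round(1).tolist(),(pj(P2,X)-wp).round(1).tolist())
u=X[:2].mean(0)-X[2:4].mean(0); print('slope',np.degrees(np.arctan2(u[2],np.hypot(*u[:2]))),'yaw',np.arctan2(u[1],u[0]))
v=X[[0,3,4]].mean(0)-X[[1,2,5]].mean(0); print('yaw from cross',np.arctan2(-v[0],v[1]))
c=X[4:].mean(0);s=X[:4].mean(0);print('c',c,'s',s,'yaw c-s',np.arctan2(*(s-c)[[1,0]]))
E
python3 tri.py
```

```text
[[ 0.6425 -0.3266  0.1036]
 [ 0.6491 -0.3585  0.1006]
 [ 0.573  -0.3738  0.0581]
 [ 0.5661 -0.3426  0.0599]
 [ 0.5195 -0.3599  0.0428]
 [ 0.5241 -0.38    0.0416]]
[[0.0, -0.1], [0.0, -0.1], [0.0, -0.1], [0.1, -0.1], [0.1, -0.1], [0.0, -0.1]] [[-0.1, 0.5], [-0.1, 0.8], [-0.3, 0.4], [-0.4, 0.5], [-0.5, 0.5], [-0.2, 0.2]]
slope 28.93800118881175 yaw 0.20292310287484092
yaw from cross 0.2135318405264062
c [ 0.5217991  -0.36996203  0.04217218] s [ 0.6076564  -0.35039055  0.08055277] yaw c-s 0.22412393229239483
```

```bash
python3 -m pendant '[{"travel":[-0.02,0,0],"twist":0},{"travel":[-0.06,0,0],"twist":0},{"travel":[-0.11,0,0],"twist":0},{"travel":[-0.16,0.02,0.04],"twist":-0.03},{"travel":[-0.18,0.04,0.085],"twist":-0.06},{"travel":[-0.18,0.06,0.13],"twist":-0.09},{"travel":[-0.18,0.08,0.175],"twist":-0.14},{"travel":[-0.18,0.087,0.216],"twist":-0.14},{"travel":[-0.18,0.087,0.216],"twist":-0.14},{"travel":[-0.18,0.087,0.216],"twist":-0.14}]' -1 25
python3 - <<'E'
from h import *
s=ctrl.get_state(); print(s['position'],s['tool_rot'],s['ft_force'],s['grip_width']*87, np.arctan2(*R.from_rotvec(s['tool_rot']).as_matrix()[[1,0],1]))
im=ctrl.get_image('wrist')[:,:,::-1]; cv2.imwrite('pics/w3.png',im)
im=ctrl.get_image('scene')[:,:,::-1]; cv2.imwrite('pics/s3.png',cv2.resize(im[60:260,80:400],None,fx=2.5,fy=2.5))
E
```

```text
time: 4.25
position: [0.5947, -0.3538, 0.1842]
tool_rot: [1.054, 1.307, -1.052]
ft_force: [0.9, 0.6, -3.9]
grip_width: 0.618
[ 0.5947348  -0.35383378  0.18418887] [ 1.05424029  1.30685012 -1.05208758] [ 0.88801989  0.58448778 -3.85561898] 53.80059116711643 0.21099730677751047
```

View pics/w3.png

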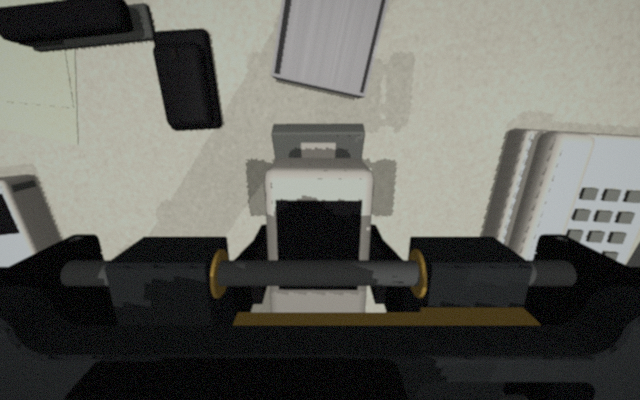

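View pics/s3.png

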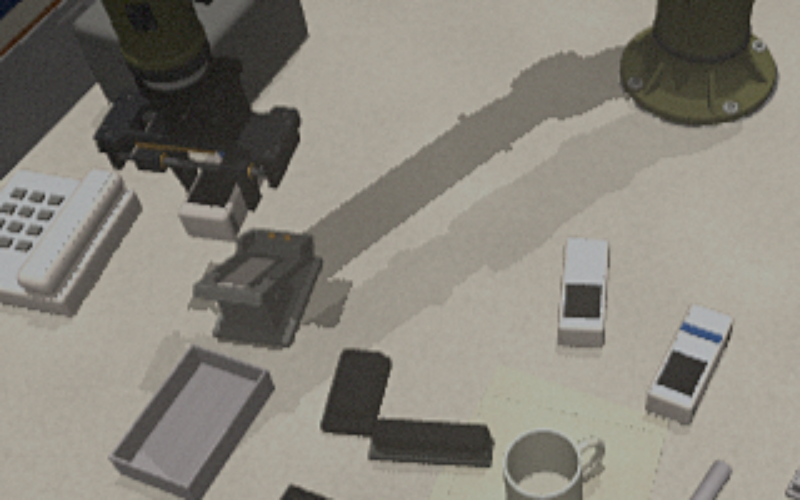

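```bash
python3 -m pendant '[{"travel":[0.03,0.003,0],"twist":0},{"travel":[0.055,0.003,0],"twist":0},{"travel":[0.066,0.003,0],"twist":0},{"travel":[0.066,0.003,0],"twist":0}]' -1 12
python3 -m pendant '[{"travel":[0.004,0,0],"twist":0},{"travel":[0.008,0,0],"twist":0},{"travel":[0.012,0,0],"twist":0},{"travel":[0.016,0,0],"twist":0},{"travel":[0.016,0,0],"twist":0}]' -1 12
python3 - <<'E'
from h import *
s=ctrl.get_state(); print(s['position'],s['ft_force'],s['torque'],s['grip_width']*87)
im=ctrl.get_image('wrist')[:,:,::-1]; cv2.imwrite('pics/w4.png',im)
E
```

```text
time: 4.85
position: [0.598, -0.351, 0.119]
tool_rot: [1.052, 1.308, -1.05]
ft_force: [0.1, -0.3, -3.5]
grip_width: 0.62
time: 5.48
position: [0.5974, -0.3513, 0.1024]
tool_rot: [1.052, 1.308, -1.051]
ft_force: [-0.4, -0.9, -2.4]
grip_width: 0.62
[ 0.59742672 -0.35128786  0.10242117] [-0.37894329 -0.90518731 -2.44078212] [-0.06758673  0.06833165 -0.0706167 ] 53.93418576993211
```

View pics/w4.png

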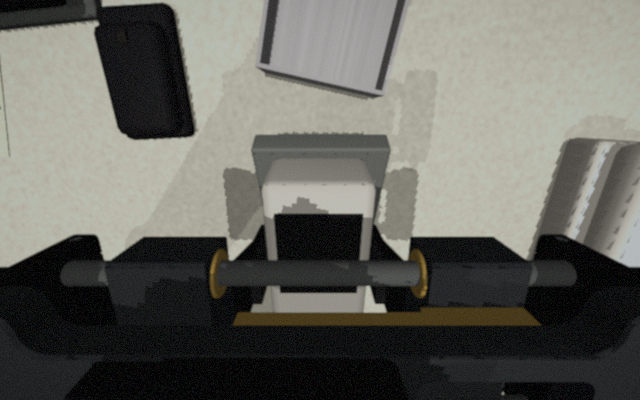

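```bash
python3 -m pendant '[{"travel":[0.003,0,0.001],"twist":0},{"travel":[0.006,0,0.001],"twist":0},{"travel":[0.009,0,0.0015],"twist":0},{"travel":[0.012,0,0.0015],"twist":0},{"travel":[0.012,0,0.0015],"twist":0}]' -1 12
python3 - <<'E'
from h import *
s=ctrl.get_state(); print(s['position'],s['ft_force'],s['torque'],s['grip_width']*87)
im=ctrl.get_image('wrist')[:,:,::-1]; cv2.imwrite('pics/w5.png',im)
im=ctrl.get_image('scene')[:,:,::-1]; cv2.imwrite('pics/s5.png',cv2.resize(im[60:220,80:280],None,fx=4,fy=3.75))
E
```

```text
time: 6.15
position: [0.5983, -0.3523, 0.0903]
tool_rot: [1.053, 1.308, -1.049]
ft_force: [-0.2, -1.4, -4.4]
grip_width: 0.619
[ 0.59834731 -0.35230122  0.09029467] [-0.22641448 -1.3588942  -4.38966843] [ 0.05852956 -0.01482191 -0.015535  ] 53.89551131244414
```

View pics/w5.png

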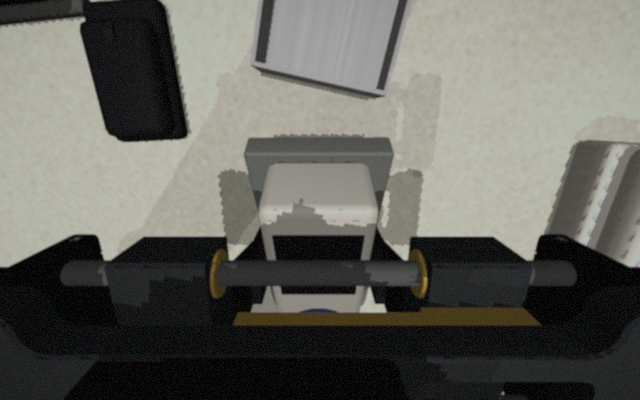

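View pics/s5.png

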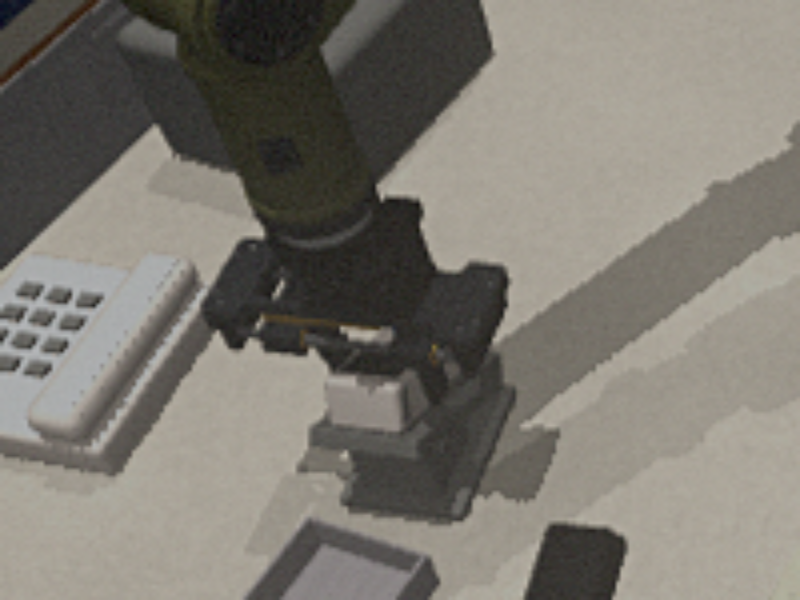

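```bash
python3 -m pendant '[{"travel":[0.002,0,0],"twist":0},{"travel":[0.004,0,0],"twist":0},{"travel":[0.005,0,0],"twist":0},{"travel":[0.005,0,0],"twist":0}]' -1 10
python3 -m pendant '[{"travel":[0.002,0,0],"twist":0},{"travel":[0.002,0,0],"twist":0},{"travel":[0.002,0,0],"twist":0}]' -1 10
python3 - <<'E'
from h import *
s=ctrl.get_state(); print(s['position'],s['ft_force'],s['torque'],s['grip_width']*87)
im=ctrl.get_image('wrist')[:,:,::-1]; cv2.imwrite('pics/w6.png',im)
E
```

```text
time: 6.75
position: [0.5982, -0.3525, 0.0855]
tool_rot: [1.052, 1.307, -1.05]
ft_force: [0.2, 0.0, -3.5]
grip_width: 0.621
time: 7.12
position: [0.5984, -0.3525, 0.0841]
tool_rot: [1.052, 1.307, -1.05]
ft_force: [-1.8, 0.9, 1.5]
grip_width: 0.616
[ 0.59840954 -0.35249075  0.08414552] [-1.77789028  0.89930831  1.45487315] [ 0.28506813  0.35134135 -0.04749439] 53.612453810476424
```

View pics/w6.png

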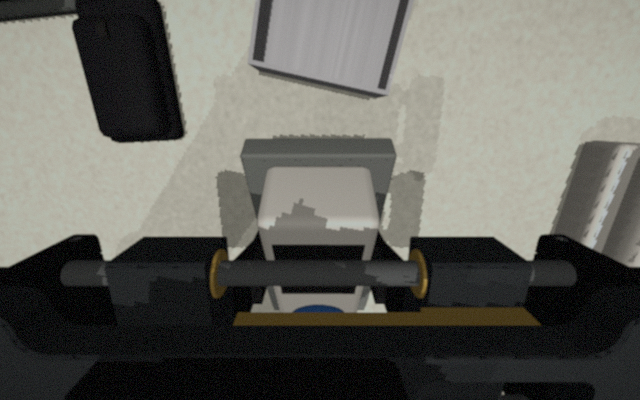

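```bash
python3 -m pendant '[{"travel":[0.001,-0.002,0],"twist":0},{"travel":[0.002,-0.0035,0],"twist":0},{"travel":[0.003,-0.005,0],"twist":0},{"travel":[0.0035,-0.006,0],"twist":0},{"travel":[0.0035,-0.006,0],"twist":0}]' -1 10
python3 -m pendant '[{"travel":[0.001,-0.0017,0],"twist":0},{"travel":[0.001,-0.0017,0],"twist":0}]' -1 10
python3 -m pendant '[{"travel":[0.001,-0.0017,0],"twist":0},{"travel":[0.001,-0.0017,0],"twist":0}]' -1 10
python3 -m pendant '[{"travel":[0.001,-0.0017,0],"twist":0},{"travel":[0.001,-0.0017,0],"twist":0}]' -1 10
```

```text
time: 7.8
position: [0.5935, -0.3538, 0.0812]
tool_rot: [1.053, 1.305, -1.048]
ft_force: [2.5, -0.7, 1.5]
grip_width: 0.618
time: 8.05
position: [0.5935, -0.3537, 0.0812]
tool_rot: [1.053, 1.303, -1.046]
ft_force: [4.3, 0.8, 3.7]
grip_width: 0.618
time: 8.3
position: [0.5934, -0.3536, 0.0812]
tool_rot: [1.053, 1.3, -1.043]
ft_force: [5.8, 2.1, 5.3]
grip_width: 0.617
time: 8.55
position: [0.5934, -0.3536, 0.0812]
tool_rot: [1.054, 1.297, -1.041]
ft_force: [5.2, 1.5, 5.8]
grip_width: 0.622
```

Run:
```python
from h import *
s=ctrl.get_state(); print(s['time'],s['position'],s['ft_force'])
im=ctrl.get_image('top')[:,:,::-1]; cv2.imwrite('pics/t7.png',cv2.resize(im[120:230,410:520],None,fx=5.4,fy=5.4,interpolation=cv2.INTER_CUBIC))
```

```text
8.55 [ 0.59341594 -0.35355885  0.08116699] [5.22486763 1.53944361 5.79780117]
```

View pics/t7.png

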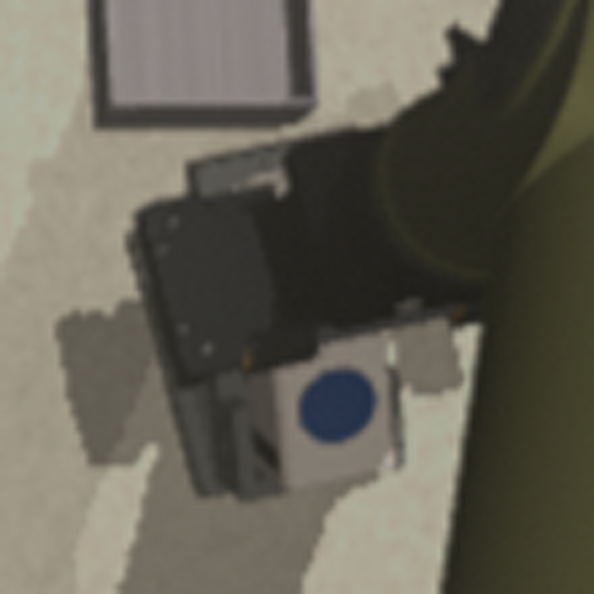

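```bash
cat > tag.py <<'E'
from h import *
import sys
im=ctrl.get_image('top')[:,:,::-1].copy(); cv2.imwrite('pics/'+sys.argv[1],im)
hsv=cv2.cvtColor(im,cv2.COLOR_BGR2HSV)
m=cv2.inRange(hsv,(100,90,40),(130,255,255)); m[:,:400]=0
n,l,st,ce=cv2.connectedComponentsWithStats(m)
i=1+st[1:,4].argmax(); P=ray('top',ce[i],.0871)[0]
o=np.array([.526,-.369]);y=.213;d=P[:2]-o
print(st[i],ce[i],P,'X',d@[np.cos(y),np.sin(y)],'(want .0155) Y',d@[-np.sin(y),np.cos(y)])
E
python3 tag.py t8.png
```

```text
[466 189  13  12 122] [472.06557377 194.55737705] [ 0.54183191 -0.36475904  0.0871    ] X 0.016370638221597674 (want .0155) Y 0.0007983615805455784
```

```bash
python3 -m pendant '[{"travel":[0,0,0],"twist":0},{"travel":[0,0,0],"twist":0},{"travel":[0,0,0],"twist":0},{"travel":[0,0,0],"twist":0}]' 1 10
python3 -m pendant '[{"travel":[-0.02,0,0],"twist":0},{"travel":[-0.06,0,0],"twist":0},{"travel":[-0.12,0,0],"twist":0},{"travel":[-0.14,0,-0.05],"twist":0},{"travel":[-0.14,0,-0.11],"twist":0},{"travel":[-0.14,0,-0.17],"twist":0},{"travel":[-0.14,0,-0.17],"twist":0}]' 1
python3 tag.py t9.png
python3 - <<'E'
from h import *
s=ctrl.get_state(); print(s['position'],s['tool_rot'], np.arctan2(*R.from_rotvec(s['tool_rot']).as_matrix()[[1,0],1]))
im=cv2.imread('pics/t9.png'); a=cv2.resize(im[120:230,410:520],None,fx=5,fy=5,interpolation=cv2.INTER_CUBIC)
sc=ctrl.get_image('scene')[:,:,::-1]; b=cv2.resize(sc[130:220,140:230],(250,250)); a=np.hstack([a,np.zeros((550,250,3),np.uint8)]);a[:250,550:]=b
cv2.imwrite('pics/t9z.png',a)
w=ctrl.get_image('wrist')[:,:,::-1]; cv2.imwrite('pics/w9.png',w)
E
```

```text
time: 9.15
position: [0.5928, -0.3537, 0.0806]
tool_rot: [1.054, 1.298, -1.042]
ft_force: [-0.1, 0.3, -0.3]
grip_width: 0.962
time: 10.02
position: [0.5557, -0.1813, 0.2233]
tool_rot: [1.048, 1.3, -1.033]
ft_force: [-0.3, -0.1, -0.1]
grip_width: 0.998
[ 0.55566878 -0.18526675  0.22303235] [ 1.04975129  1.29746696 -1.0374985 ] 0.22099699557229882Traceback (most recent call last):
  File "tag.py", line 7, in <module>
    i=1+st[1:,4].argmax(); P=ray('top',ce[i],.0871)[0]
        ~~~~~~~~~~~~~~~^^
ValueError: attempt to get argmax of an empty sequence
```

View pics/t9z.png

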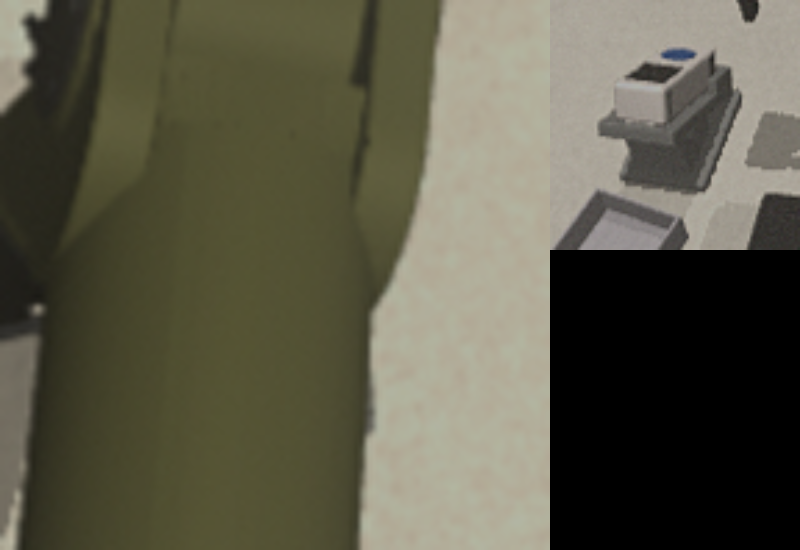

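View pics/w9.png

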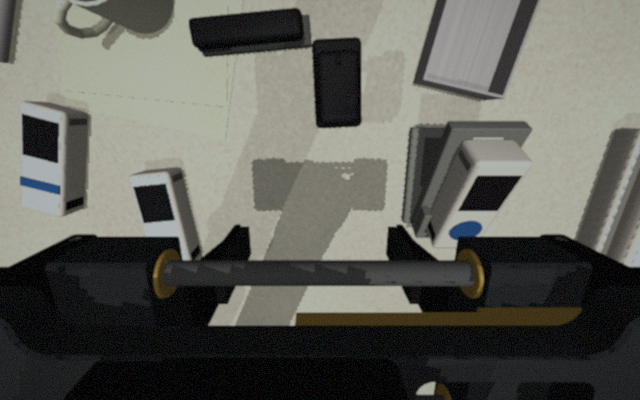

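```bash
python3 -m pendant '[{"travel":[0,0.003,-0.05],"twist":0.04},{"travel":[0,0.006,-0.11],"twist":0.08},{"travel":[0,0.009,-0.17],"twist":0.12},{"travel":[0,0.012,-0.23],"twist":0.17},{"travel":[0,0.015,-0.29],"twist":0.22},{"travel":[0,0.019,-0.344],"twist":0.276},{"travel":[0,0.019,-0.344],"twist":0.276},{"travel":[0,0.019,-0.344],"twist":0.276},{"travel":[0,0.019,-0.344],"twist":0.276}]' 1
python3 tag.py t10.png
python3 - <<'E'
from h import *
s=ctrl.get_state(); T=(s['position'],s['tool_rot']); print(s['position'], np.arctan2(*R.from_rotvec(s['tool_rot']).as_matrix()[[1,0],1]))
im=ctrl.get_image('wrist')[:,:,::-1].copy(); cv2.imwrite('pics/w10.png',im)
hsv=cv2.cvtColor(im,cv2.COLOR_BGR2HSV)
m=cv2.inRange(hsv,(100,90,40),(130,255,255))
n,l,st,ce=cv2.connectedComponentsWithStats(m)
for i in range(1,n):
  if st[i,4]>60: print('blue',st[i],ce[i],ray('wrist',ce[i],.04,T)[0].round(4))
m=(im.max(2)<50).astype(np.uint8)
n,l,st,ce=cv2.connectedComponentsWithStats(m)
for i in range(1,n):
  if 300<st[i,4]<3000: print('dark',st[i],ce[i],ray('wrist',ce[i],.04,T)[0].round(4))
E
```

```text
time: 11.3
position: [0.5014, 0.1487, 0.2216]
tool_rot: [1.262, 1.171, -1.249]
ft_force: [0.0, -0.2, 0.7]
grip_width: 0.997
[466 189  13  12 124] [472.06451613 194.55645161] [ 0.5418342  -0.36475661  0.0871    ] X 0.01637338504377736 (want .0155) Y 0.0008002557755442404
[0.50121825 0.14888647 0.22163355] -0.06441147937744425
blue [297 198  36   8 276] [314.61594203 201.62681159] [0.4707 0.1557 0.04  ]
dark [ 441    0   73   28 1031] [467.36081474   8.72065955] [ 0.6774 -0.0235  0.04  ]
dark [ 298  136   33   39 1224] [313.94035948 154.75653595] [0.5312 0.1524 0.04  ]
dark [ 407  168   39   44 1087] [426.07727691 189.50413983] [0.4777 0.0125 0.04  ]
```

View pics/w10.png

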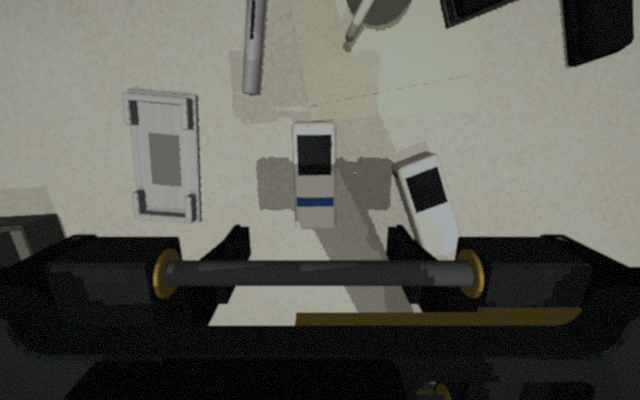

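View pics/t10.png

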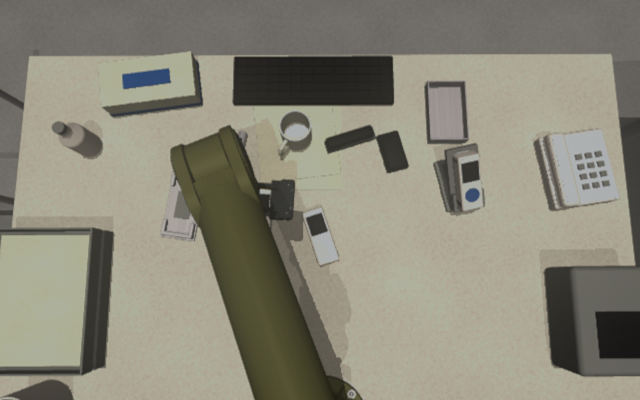

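```bash
python3 -m pendant '[{"travel":[0.05,-0.002,-0.005],"twist":-0.01},{"travel":[0.1,-0.002,-0.005],"twist":-0.01},{"travel":[0.15,-0.002,-0.005],"twist":-0.01},{"travel":[0.19,-0.002,-0.005],"twist":-0.01},{"travel":[0.21,-0.002,-0.005],"twist":-0.01},{"travel":[0.215,-0.002,-0.005],"twist":-0.01},{"travel":[0.215,-0.002,-0.005],"twist":-0.01}]' 1
python3 -m pendant '[{"travel":[0,0,0],"twist":0},{"travel":[0,0,0],"twist":0},{"travel":[0,0,0],"twist":0},{"travel":[0,0,0],"twist":0},{"travel":[0,0,0],"twist":0}]' -1 25
python3 - <<'E'
from h import *
im=cv2.imread('pics/w10.png'); cv2.imwrite('pics/w10z.png',cv2.resize(im[75:235,105:215],None,fx=3.7*1.4,fy=3.7,interpolation=cv2.INTER_CUBIC)[:,:800])
s=ctrl.get_state(); print(s['position'],np.arctan2(*R.from_rotvec(s['tool_rot']).as_matrix()[[1,0],1]),s['grip_width']*87)
E
```

```text
time: 12.28
position: [0.5025, 0.1547, 0.0077]
tool_rot: [1.255, 1.176, -1.24]
ft_force: [0.2, -0.7, -0.3]
grip_width: 1.003
time: 12.9
position: [0.5026, 0.1544, 0.0078]
tool_rot: [1.255, 1.175, -1.24]
ft_force: [-0.4, -0.7, 2.5]
grip_width: 0.617
[0.50255264 0.15435022 0.00782577] -0.05424538344386092 53.643920720002995
```

View pics/w10z.png

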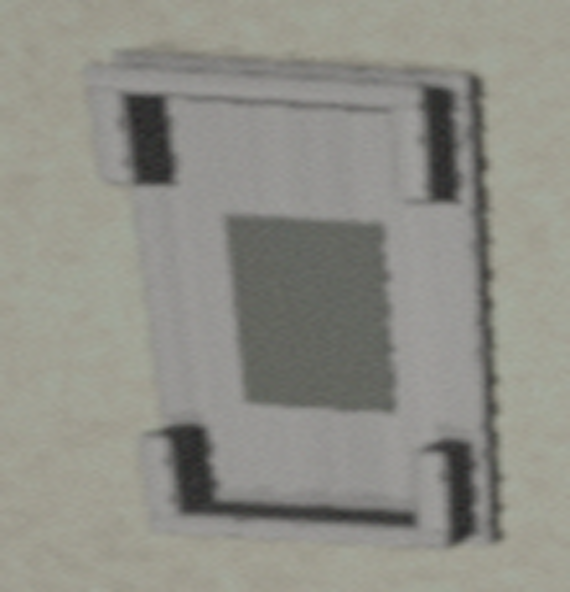

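Run:
```python
from h import *
T=(np.array([0.50121825,0.14888647,0.22163355]),R.from_matrix(np.array([[0,np.cos(-.0644),0],[0,np.sin(-.0644),0],[-1,0,0.]])+np.array([[0,0,np.sin(-.0644)],[0,0,-np.cos(-.0644)],[0,0,0]])).as_rotvec())
print(T[1],'read at pendant 1.262 1.171 -1.249')
T=(T[0],np.array([1.262,1.171,-1.249]))
def f(p): return (np.array(p,float)+.5)/[5.18,3.7]-.5+[105,75]
for n,p,z in (('patch',[(228,214),(383,222),(397,410),(244,402)],.008),('outer',[(88,65),(425,88),(447,543),(150,530)],.025)):
    P=ray('wrist',f(p),z,T);c=P.mean(0);d=P[0]+P[1]-P[2]-P[3];print(n,P.round(4).tolist(),c.round(4),np.arctan2(d[1],d[0]),np.linalg.norm(d)/2)
```

```text
[ 1.25647621  1.17805714 -1.25647621] read at pendant 1.262 1.171 -1.249
patch [[0.5704, 0.3689, 0.008], [0.5651, 0.3301, 0.008], [0.4964, 0.3403, 0.008], [0.5021, 0.3806, 0.008]] [0.5335 0.355  0.008 ] -0.1588057902746955 0.06939929805968013
outer [[0.62, 0.3804, 0.025], [0.6078, 0.303, 0.025], [0.4487, 0.3284, 0.025], [0.4589, 0.406, 0.025]] [0.5339 0.3545 0.025 ] -0.1575520087719234 0.1621523368655642
```

```bash
python3 -m pendant '[{"travel":[-0.02,0,0],"twist":0},{"travel":[-0.06,0,0],"twist":0},{"travel":[-0.1,0.004,-0.03],"twist":0},{"travel":[-0.12,0.008,-0.07],"twist":0.03},{"travel":[-0.12,0.014,-0.12],"twist":0.06},{"travel":[-0.12,0.02,-0.17],"twist":0.096},{"travel":[-0.12,0.023,-0.2015],"twist":0.096},{"travel":[-0.12,0.023,-0.2015],"twist":0.096},{"travel":[-0.12,0.023,-0.2015],"twist":0.096},{"travel":[-0.12,0.023,-0.2015],"twist":0.096}]' -1 25
python3 - <<'E'
from h import *
s=ctrl.get_state(); T=(s['position'],s['tool_rot']); print(T, s['ft_force'],np.arctan2(*R.from_rotvec(s['tool_rot']).as_matrix()[[1,0],1]))
im=ctrl.get_image('wrist')[:,:,::-1].copy(); cv2.imwrite('pics/w11.png',im)
# predicted seat of guide corners in this view
m=ctrl.camera_model('wrist')
E
```

```text
time: 14.15
position: [0.5356, 0.3525, 0.1284]
tool_rot: [1.326, 1.125, -1.312]
ft_force: [-0.2, 0.3, -3.7]
grip_width: 0.617
(array([0.53556406, 0.352456  , 0.12839321]), array([ 1.32582425,  1.12474284, -1.31168395])) [-0.23522224  0.25001784 -3.74534301] -0.15225925437933366
```

View pics/w11.png

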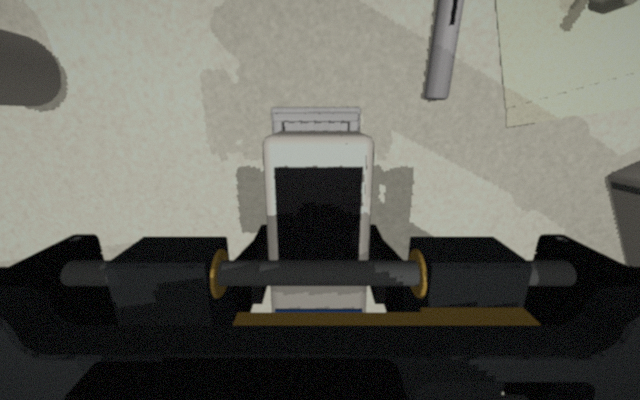

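Run:
```python
from h import *
T=(np.array([0.53556406,0.352456,0.12839321]),np.array([1.32582425,1.12474284,-1.31168395]))
im=cv2.imread('pics/w11.png'); cv2.imwrite('pics/w11z.png',cv2.resize(im[95:145,260:375],None,fx=6.9,fy=10,interpolation=cv2.INTER_CUBIC))
Rt=R.from_rotvec(T[1]).as_matrix()
m=ctrl.camera_model('wrist');M=np.eye(4);M[:3,:3]=Rt;M[:3,3]=T[0]
C=np.linalg.inv(M@m['T_tool_cam'])
c=np.array([.5333,.3549]);y=-.152;ex=np.array([np.cos(y),np.sin(y)]);ey=np.array([-ex[1],ex[0]])
for n,x,z in(('base',.088,.008),('wall out top',.081,.025),('pocket in top',.074,.025)):
  for yy in(-.044,-.031,.031,.044):
    q=m['K']@(C@np.r_[c+x*ex+yy*ey,z,1])[:3];print(n,yy,(q[:2]/q[2]).round(1))
```

```text
base -0.044 [361.6 106. ]
base -0.031 [348.2 106. ]
base 0.031 [284.2 106. ]
base 0.044 [270.7 106.1]
wall out top -0.044 [364.  113.4]
wall out top -0.031 [349.9 113.4]
wall out top 0.031 [282.2 113.4]
wall out top 0.044 [268.1 113.4]
pocket in top -0.044 [363.7 121.3]
pocket in top -0.031 [349.6 121.3]
pocket in top 0.031 [282.5 121.3]
pocket in top 0.044 [268.4 121.3]
```

View pics/w11z.png

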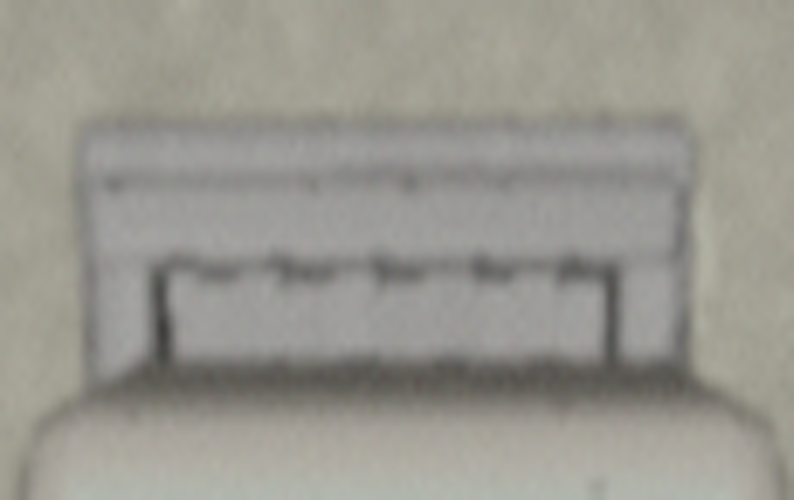

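```bash
python3 -m pendant '[{"travel":[0.03,0,-0.002],"twist":0},{"travel":[0.06,0,-0.002],"twist":0},{"travel":[0.08,0,-0.002],"twist":0},{"travel":[0.088,0,-0.002],"twist":0},{"travel":[0.092,0,-0.002],"twist":0},{"travel":[0.096,0,-0.002],"twist":0},{"travel":[0.1,0,-0.002],"twist":0},{"travel":[0.1,0,-0.002],"twist":0}]' -1 25
python3 - <<'E'
from h import *
s=ctrl.get_state(); print(s['position'], s['ft_force'])
im=ctrl.get_image('wrist')[:,:,::-1].copy(); cv2.imwrite('pics/w12.png',im)
E
```

```text
time: 15.2
position: [0.537, 0.3545, 0.0284]
tool_rot: [1.326, 1.125, -1.312]
ft_force: [0.6, 0.2, -3.1]
grip_width: 0.62
[0.53700712 0.35448438 0.02839538] [ 0.63786133  0.24986001 -3.12916429]
```

View pics/w12.png

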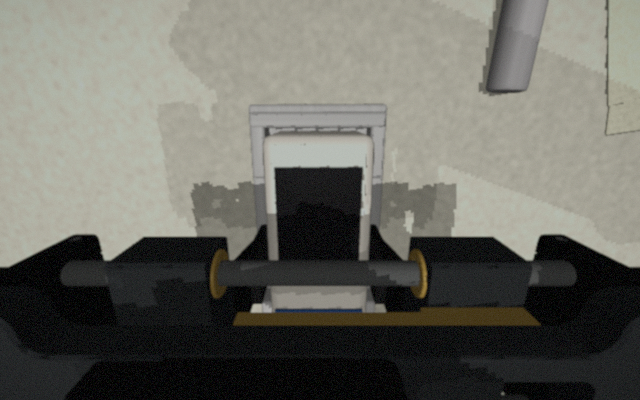

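The unit is centred between the guides and inside the walls, with no contact force beyond its own weight. I'll lower it the rest of the way.

```bash
python3 -m pendant '[{"travel":[0.004,0,0],"twist":0},{"travel":[0.008,0,0],"twist":0},{"travel":[0.011,0,0],"twist":0},{"travel":[0.012,0,0],"twist":0},{"travel":[0.012,0,0],"twist":0}]' -1 25
python3 -m pendant '[{"travel":[0.001,0,0],"twist":0},{"travel":[0.001,0,0],"twist":0}]' -1 15
```

```text
time: 15.88
position: [0.5372, 0.3545, 0.0164]
tool_rot: [1.326, 1.125, -1.311]
ft_force: [-0.0, 0.1, -3.3]
grip_width: 0.619
time: 16.12
position: [0.5374, 0.3547, 0.0159]
tool_rot: [1.326, 1.125, -1.311]
ft_force: [0.2, -0.5, -0.4]
grip_width: 0.62
```

Weight is coming off onto the floor at the expected height. I'll press slightly more and then release.

```bash
python3 -m pendant '[{"travel":[0.0007,0,0],"twist":0},{"travel":[0.0007,0,0],"twist":0}]' -1 10
python3 -m pendant '[{"travel":[0,0,0],"twist":0},{"travel":[0,0,0],"twist":0},{"travel":[0,0,0],"twist":0},{"travel":[0,0,0],"twist":0}]' 1 10
python3 -m pendant '[{"travel":[-0.02,0,0],"twist":0},{"travel":[-0.06,0,0],"twist":0},{"travel":[-0.12,0,0],"twist":0},{"travel":[-0.17,0,0],"twist":0},{"travel":[-0.2,0,0.05],"twist":0},{"travel":[-0.2,0,0.1],"twist":0},{"travel":[-0.2,0,0.15],"twist":0},{"travel":[-0.2,0,0.18],"twist":0},{"travel":[-0.2,0,0.18],"twist":0},{"travel":[-0.2,0,0.18],"twist":0}]' 1
python3 tag.py t13.png
python3 - <<'E'
from h import *
s=ctrl.get_state(); print(s['position'],s['tool_rot'])
im=cv2.imread('pics/t13.png'); a=cv2.resize(im[120:240,140:500],None,fx=2.2,fy=2.2,interpolation=cv2.INTER_CUBIC)
sc=ctrl.get_image('scene')[:,:,::-1]; b=cv2.resize(sc[130:220,140:230],(330,330),interpolation=cv2.INTER_CUBIC);c=cv2.resize(sc[190:280,380:470],(330,330),interpolation=cv2.INTER_CUBIC)
h=np.zeros((600,792,3),np.uint8);h[:264]=a;h[264:594,:330]=b;h[264:594,340:670]=c
cv2.imwrite('pics/t13z.png',h)
w=ctrl.get_image('wrist')[:,:,::-1]; cv2.imwrite('pics/w13.png',w)
E
```

```text
time: 16.38
position: [0.5374, 0.3548, 0.0159]
tool_rot: [1.326, 1.124, -1.311]
ft_force: [-3.1, -2.0, 4.1]
grip_width: 0.618
time: 16.88
position: [0.5374, 0.3548, 0.0158]
tool_rot: [1.326, 1.124, -1.311]
ft_force: [-0.3, -0.4, 0.2]
grip_width: 0.965
time: 18.12
position: [0.5078, 0.1784, 0.2166]
tool_rot: [1.327, 1.125, -1.308]
ft_force: [-0.8, -0.3, 0.0]
grip_width: 1.004
[466 189  13  12 126] [471.98412698 194.62698413] [ 0.54166196 -0.36455199  0.0871    ] X 0.01624829470311697 (want .0155) Y 0.001036662295846664
[0.50763528 0.17882863 0.21635951] [ 1.32604975  1.12573542 -1.30787872]
```

View pics/t13z.png

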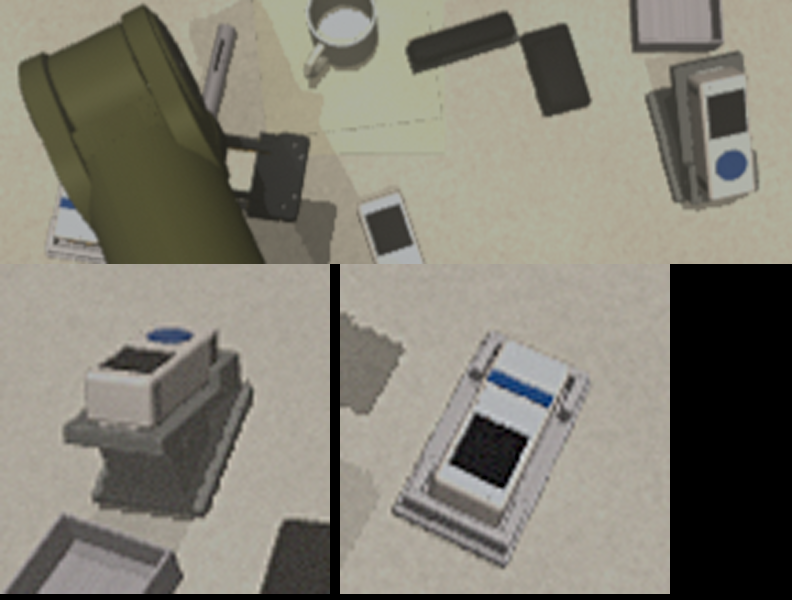

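View pics/w13.png

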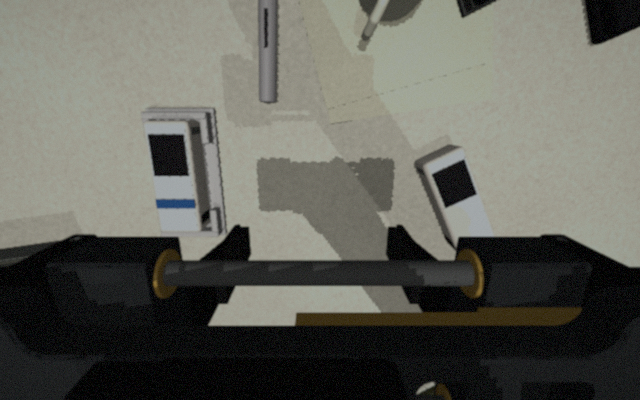

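```bash
python3 -m pendant '[{"travel":[0,0.005,0.05],"twist":-0.05},{"travel":[0,0.012,0.1],"twist":-0.1},{"travel":[0,0.02,0.155],"twist":-0.15},{"travel":[0,0.026,0.21],"twist":-0.2},{"travel":[0,0.034,0.265],"twist":-0.25},{"travel":[0,0.042,0.32],"twist":-0.3},{"travel":[0,0.05,0.375],"twist":-0.35},{"travel":[0,0.05,0.375],"twist":-0.35},{"travel":[0,0.05,0.375],"twist":-0.35},{"travel":[0,0.05,0.375],"twist":-0.35}]' 1
cat > fin.py <<'E'
from h import *
s=ctrl.get_state(); T=(s['position'],s['tool_rot']); print(s['time'],s['position'])
w=ctrl.get_image('wrist')[:,:,::-1].copy(); cv2.imwrite('pics/w14.png',w)
t=ctrl.get_image('top')[:,:,::-1].copy(); cv2.imwrite('pics/t14.png',t)
def feats(im,thr):
    hsv=cv2.cvtColor(im,cv2.COLOR_BGR2HSV); out=[]
    for m in(cv2.inRange(hsv,(100,90,40),(130,255,255)),(im.max(2)<thr).astype(np.uint8)):
        n,l,st,ce=cv2.connectedComponentsWithStats(m)
        out.append([(st[i].tolist(),ce[i]) for i in range(1,n) if 50<st[i,4]<2000])
    return out
b,d=feats(t,60)
for q in b+d: print('top',q[0],q[1].round(1),'z.04',ray('top',q[1],.04)[0,:2].round(4),'z.048',ray('top',q[1],.048)[0,:2].round(4))
b,d=feats(w,50)
for q in b+d: print('wr',q[0],q[1].round(1))
E
python3 fin.py
```

```text
time: 19.52
position: [0.5018, -0.1972, 0.2157]
tool_rot: [1.063, 1.289, -1.049]
ft_force: [-0.4, -0.0, 0.0]
grip_width: 1.001
19.525 [ 0.50179791 -0.19721205  0.21566571]
top [123, 69, 47, 19, 638] [145.8  78.2] z.04 [0.8636 0.459 ] z.048 [0.8601 0.4559]
top [168, 211, 18, 5, 62] [176.6 213. ] z.04 [0.5066 0.3627] z.048 [0.5055 0.3603]
top [622, 119, 18, 14, 146] [632.3 126.3] z.04 [ 0.7265 -0.8046] z.048 [ 0.724  -0.7991]
top [325, 126, 49, 26, 629] [349.6 138.3] z.04 [ 0.6979 -0.0735] z.048 [ 0.6955 -0.0729]
top [377, 132, 31, 40, 813] [392.  151.5] z.04 [ 0.6624 -0.1817] z.048 [ 0.6603 -0.1804]
top [491, 143, 9, 39, 88] [495.9 163. ] z.04 [ 0.6311 -0.4456] z.048 [ 0.6292 -0.4425]
top [82, 229, 20, 145, 1264] [ 91.7 302.7] z.04 [0.2878 0.559 ] z.048 [0.2883 0.5552]
top [95, 232, 17, 137, 1045] [103.6 302.6] z.04 [0.2879 0.5302] z.048 [0.2884 0.5266]
top [596, 312, 44, 47, 1942] [618.4 334.1] z.04 [ 0.2075 -0.713 ] z.048 [ 0.2085 -0.7081]
top [0, 370, 79, 4, 233] [ 38.7 371.7] z.04 [0.1285 0.6731] z.048 [0.13   0.6685]
top [301, 382, 61, 18, 485] [330.3 394.1] z.04 [ 0.0743 -0.0185] z.048 [ 0.0762 -0.0184]
wr [462, 173, 34, 23, 574] [478.3 183.9]
wr [195, 0, 58, 6, 199] [216.5   1.6]
wr [418, 62, 45, 133, 1338] [436.7 124.9]
wr [471, 90, 15, 19, 133] [477.7  98.7]
wr [473, 114, 67, 44, 1898] [505. 135.]
wr [165, 135, 11, 7, 60] [169.9 138.2]
wr [125, 145, 42, 41, 1217] [145.7 164.6]
wr [437, 179, 9, 20, 93] [440.6 188.5]
wr [186, 214, 10, 14, 81] [190.9 220.7]
```

View pics/w14.png

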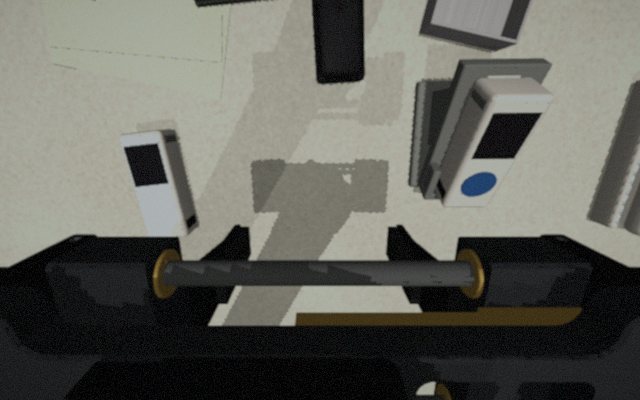

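View pics/t14.png

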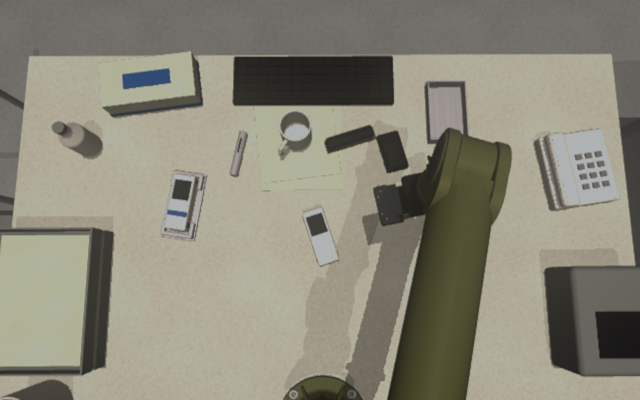

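Run:
```python
from h import *
s=ctrl.get_state(); T=(s['position'],s['tool_rot'])
t=cv2.imread('pics/t13.png'); m=(t.max(2)<65).astype(np.uint8)
n,l,st,ce=cv2.connectedComponentsWithStats(m)
for i in range(1,n):
    if 30<st[i,4]<600 and 440<ce[i][0]<500 and ce[i][1]<230: print(st[i],ce[i])
w=cv2.imread('pics/w14.png')
```

```text
[442 158  12  52 149] [447.44295302 182.11409396]
[462 161  17  21 280] [470.09642857 171.34285714]
```

Run:
```python
from h import *
s=ctrl.get_state(); T=(s['position'],s['tool_rot'])
tp=np.array([(471.98,194.63),(470.1,171.34)]); wp=np.array([(478.3,183.9),(505,135.)])
m=ctrl.camera_model('top'); P1=m['K']@np.c_[R.from_rotvec(m['rvec']).as_matrix(),m['tvec']]
w=ctrl.camera_model('wrist'); M=np.eye(4);M[:3,:3]=R.from_rotvec(T[1]).as_matrix();M[:3,3]=T[0]
P2=w['K']@np.linalg.inv(M@w['T_tool_cam'])[:3]
X=cv2.triangulatePoints(P1,P2,tp.T,wp.T); X=(X[:3]/X[3]).T
d=X[1]-X[0];print(X,np.linalg.norm(d),'slope',np.degrees(np.arctan2(d[2],np.hypot(d[0],d[1]))),'yaw',np.arctan2(d[1],d[0]))
y=.213;S=np.array([[np.cos(y),np.sin(y),0],[-np.sin(y),np.cos(y),0],[0,0,1]])
L=(X-[.526,-.369,.032])@S.T; c,q=np.cos(np.pi/6),.5
print('seat frame',np.c_[L[:,0]*c+L[:,2]*q,L[:,1],-L[:,0]*q+L[:,2]*c],'expect 41,0,40 / 102,0,40')
```

```text
[[ 0.54173964 -0.36442721  0.08822105]
 [ 0.59317622 -0.35346708  0.11789983]] 0.06038771122598341 slope 29.43727434762018 yaw 0.20994072740997005
seat frame [[0.04227056 0.0011422  0.04051356]
 [0.10265515 0.00098131 0.0399206 ]] expect 41,0,40 / 102,0,40
```

Run:
```python
from h import *
im=cv2.imread('pics/w14.png'); cv2.imwrite('pics/w14z.png',cv2.resize(im[50:215,405:560],None,fx=3.6,fy=3.6,interpolation=cv2.INTER_CUBIC))
```

```text
(no output)
```

View pics/w14z.png

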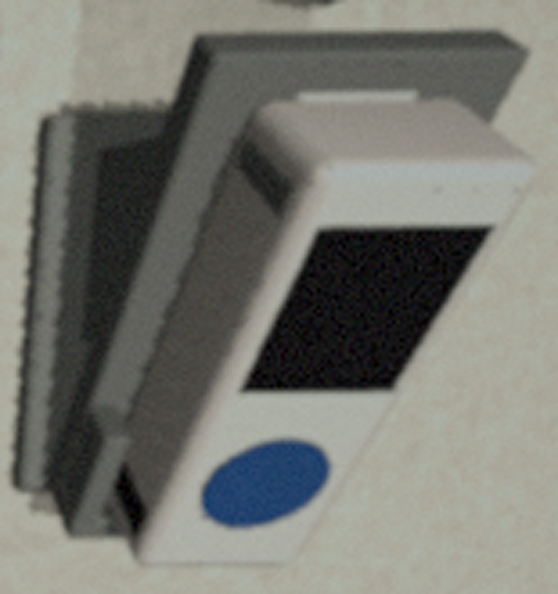

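Run:
```python
from bench import ctrl
print(ctrl.close_job())
```

```text
the job is handed in; nothing more can be done
None
```

Both tagged monitors are placed and released, and I handed the job in after about 19.6 s of the 56 s; no verdict was reported.

- **Round-tagged unit:** I gripped it level, lowered it so the stand's plate tilted it to the slope, then slid it down until it stopped with about 5 N of resistance. The last two-view check put its tag and screen within about 1.3 mm of where a fully seated unit's should be. It measured 29.4° of slope against 30°, with yaw matching the seat to within 0.01 rad. The seat position used for that check is itself good to only about 3 mm. The tag did not move when I released it.
- **Bar-tagged unit:** I lowered it between the nest's guides until its weight came off onto the floor, then opened the gripper. The last top view put its tag about 1.5 mm from the expected spot, sitting level inside the guides.
- **Everything else:** The mouse and stapler stayed in place by measurement. The untagged unit, mug and torch look unmoved in the last pictures, but I did not measure them again.

One check disagreed. The slide stopped about 5 mm earlier than I had worked out from the arm's position. The camera checks put the foot end home at the lip, so I took the stop to be the lip.

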